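# Hold the curing lamp over the glued dropper caps

### The job

Lift the amber cover off the four glued caps in the curing fixture and stand it upright on the dark rubber mat, then take the UV lamp from its dock, carry it across clear of the standing glass droppers, and hold it still and level just above the caps (about 15 mm between its window and the cap tops), centred on the row and lined up with it, either way round. Never let the lamp touch the caps or the fixture, do not shift the caps, and leave everything else where it is. Finish while still holding the lamp there: it is not put down.

Things in the scene. Friction and masses are not known exactly. Their poses are not given: they have to be found in the camera images.
- fixture: curing fixture, fixed to the bench, on either side of it: aluminium base plate 190 x 90 x 8 mm with a grey nest strip 136 x 40 mm on it (strip top at 24 mm) whose four pockets, 30 mm apart, hold four caps in a row; origin centre of the underside on the bench, x along the row, z up
- row_top (a point): centre of the row at the height of the cap tops, 40 mm above the bench, axes as the fixture's
- cap0: cap 1 of 4 in the row: red dropper collar 22 mm across with a gold band and a freshly glued white seat on top, 28 mm high, standing loose in its pocket; origin centre of its underside, 12 mm above the bench
- cap1: cap 2 of 4 in the row: red dropper collar 22 mm across with a gold band and a freshly glued white seat on top, 28 mm high, standing loose in its pocket; origin centre of its underside, 12 mm above the bench
- cap2: cap 3 of 4 in the row: red dropper collar 22 mm across with a gold band and a freshly glued white seat on top, 28 mm high, standing loose in its pocket; origin centre of its underside, 12 mm above the bench
- cap3: cap 4 of 4 in the row: red dropper collar 22 mm across with a gold band and a freshly glued white seat on top, 28 mm high, standing loose in its pocket; origin centre of its underside, 12 mm above the bench
- cover: amber see-through cover, open below, 156 x 60 x 56 mm, 3 mm walls, about 0.2 kg, with a black handle along its length; at first it stands over the caps on the fixture's base plate, long sides along the row; origin centre of its open lower edge, x along its length, z up
- cover_handle (a point): middle of the cover's handle bar: bar 90 mm long along the cover's x, 12 x 12 mm thick, centre 90 mm above the cover's lower edge (34 mm above its top panel; 28 mm free under the bar), joined to the panel by posts 40 mm either side of the middle
- lamp: cordless UV lamp, about 0.45 kg: black head 150 x 56 x 30 mm with metal fins on top, violet window 136 x 44 mm in its flat underside, and a black handle above; origin centre of the underside, x along its length, z up; either end may point either way
- lamp_handle (a point): middle of the lamp's handle bar: bar along the lamp's x, 22 x 22 mm thick, 124 mm long, centre 78 mm above the lamp's underside, posts 53 mm either side of the middle, 30 mm free under the bar
- lamp_window (a point): centre of the lamp's window, in the middle of its underside (same as its origin)
- dock: dark grey charging dock fixed to the bench, on the other side from the fixture, 174 x 80 mm, floor 4 mm, rim 16 mm high with 3 to 4 mm of play round the lamp, which stands in it window down; origin centre of the underside on the bench, x along its length
- mat: dark rubber mat 180 x 200 mm (x, y), 3 mm thick, lying empty in the middle of the bench near the robot; origin centre of its underside on the bench
- droppers: blue tray 150 x 200 x 35 mm (x, y, z) full of upright glass droppers, tips 98 mm above the bench, between dock and fixture behind the mat; fixed; origin centre of the underside on the bench
- glue: black glue bottle with orange nozzle, 38 mm across, 110 mm high, standing loose; origin centre of its underside
- bottle0: gold bottle 36 mm across, 72 mm high, standing loose; origin centre of its underside
- bottle1: second gold bottle, the same
- tweezers: steel tweezers 120 mm long lying flat near the edge; origin at their middle on the bench
Not all that is in view belongs to the job. Leave any green look-alike of the lamp alone. What is shaped like the cover but turquoise is not meant.

How it is judged:
On the way, in this order (a step that is already met when the one before it is completed fails the run):
1. the amber cover stands upright on the mat, let go (x of cover in the frame of mat between -0.07 and 0.07 m and y of cover in the frame of mat between -0.075 and 0.075 m and z of cover in the frame of mat below 0.007 m and angle between cover's own z axis and vertical below 0.06 rad and linear speed of cover below 0.02 m/s and contact force between the fingers and cover below 0.2 N), for 0.2 s.
2. the lamp is lifted clear of its dock in the fingers, the cover still on the mat (all of step 1 and height (world z) of lamp above 0.05 m and contact force between the fingers and lamp above 1 N), for 0.2 s.
At the end, for the whole second after the job is handed in: lamp held still in the fingers, window 5 to 28 mm above the cap tops, within 12 mm along and 10 mm across of the row's centre, aligned within 0.1 rad, level within 0.09 rad, touching nothing else; cover upright on the mat (70 x 75 mm of its centre), let go; caps within 6 mm of their start (all of step 1 and z of lamp_window in the frame of row_top between 0.005 and 0.028 m and x of lamp_window in the frame of row_top between -0.012 and 0.012 m and y of lamp_window in the frame of row_top between -0.01 and 0.01 m and angle between the x axis of lamp and the x axis of fixture, either way round below 0.1 rad and angle between lamp's own z axis and vertical below 0.09 rad and linear speed of lamp below 0.02 m/s and contact force between the fingers and lamp above 1 N and contact force between lamp and fixture below 0.2 N and contact force between lamp and cover below 0.2 N and contact force between lamp and cap0 below 0.1 N and contact force between lamp and cap1 below 0.1 N and contact force between lamp and cap2 below 0.1 N and contact force between lamp and cap3 below 0.1 N and distance of each of cap0, cap1, cap2, cap3 from where it was at the start of the episode below 0.006 m); the arm keeps its last pose, push and grip.
It fails at once if the standing glass droppers or their tray are struck (more than 1 N) (contact force between anything else and droppers above 1 N).
It fails at once if a glued cap is shifted in its pocket by more than 6 mm (distance of any of cap0, cap1, cap2, cap3 from where it was at the start of the episode above 0.006 m).
It fails at once if the lamp or the fingers touch a cap (contact force between any of lamp, the fingers and cap0 above 0.3 N or contact force between any of lamp, the fingers and cap1 above 0.3 N or contact force between any of lamp, the fingers and cap2 above 0.3 N or contact force between any of lamp, the fingers and cap3 above 0.3 N).
It fails at once if the lamp touches the fixture (contact force between lamp and fixture above 0.3 N).
It fails at once if glue bottle, gold bottles or tweezers are moved by more than 30 mm or knocked over (distance of any of glue, bottle0, bottle1, tweezers from where it was at the start of the episode above 0.03 m or angle between any of glue, bottle0, bottle1's own z axis and vertical above 0.5 rad).
It also fails if it takes over 62 s, if anything falls off the work surface, if the arm or the gripper's body presses on something with over 40 N, if the wrist force passes 120 N, or if a joint passes its speed limit or range.

### The arm

A 7-joint arm with a two-finger parallel gripper is mounted at the origin on the work surface. World frame = base frame: x ahead of the robot, y to its left, z up, the work surface at z = 0. Lengths are in m, angles in rad, forces in N, time in s.
With the tool pointing down it reaches from about 0.425 to 0.925 m from the base axis. Payload 6.8 kg.
Tool frame: the origin (TCP) lies midway between the tips of the shut fingers; the grasp point (between the pads) lies 19 mm behind it (bot.pinch_z is the distance from the TCP to the grasp point, in m); z points along the fingers, y is the line along which they close (so a half turn about z gives the same grasp; the last joint's range is limited). The gripper opens to 85 mm and grips with 20 to 120 N. Pads are 22 mm wide; open, the fingers measure 114 mm over their backs; the gripper's body (76 mm by 85 mm) begins 54 mm behind the grasp point. The pads swing forward as they close: fully open they stand 13 mm farther back than shut.
Start: joints at [1.099, 0.477, 0.022, 1.555, -0.011, 1.109, -0.083], TCP at [0.24, -0.631, 0.231] pointing down, gripper open.
Joint ranges: [-2.96, 2.96], [-0.34, 2.1], [-1.41, 1.46], [0.24, 2.44], [-1.37, 4.51], [0.17, 1.92], [-2.96, 2.96]. Speed limits (rad/s): [2.39, 2.39, 3.14, 3.14, 3.14, 3.14, 3.14].

### API

Orientations are given as a unit quaternion [w, x, y, z].
In Python, from station import bot, imaging gives the robot as it stands. The module is installed in compiled form; this text tells all that it offers.
- The arm moves only by the tool carry_out, never from a script. Its argument "targets" is a list of rows, each a list of 5 numbers: the shift along the tool's x, y, z in cm, then the turn about the tool's z in degrees, then the opening, from -1 (shut) to 1 (fully open). In form: [[x, y, z, yaw, gripper], ...]. A call has 1 to 12 rows; each row shifts and turns the commanded pose from where the row before left it, along the tool's axes as they then stand; what a row does not reach is not made up. A row lasts 1/10 s, in which the tool goes at most 50 mm and 8.59 degrees, less where a joint would pass 70% of its speed; a pose out of reach is approached as far as the arm can. A call is refused whole if a number of a shift passes 5 or a number of a turn 8.59, either way. A call with a gripper value outside its range is refused whole. The fingers move at their own pace and stop on an object; "force" is the grip in N (left out, the last holds). Time passes only in rows, so rows that do not move let the fingers close. It gives the time, the measured TCP pose, the force, the opening and the grip force at its end, in the units of the state.
- bot.get_obs(): the state, without advancing time (a new reading comes with each control period).
- imaging.read_camera(name): name is "scene" or "top" or "wrist"; returns the picture (420x560x3 uint8, red, green, blue); there is no depth.
- imaging.calibration(name): a dict with "fx", "fy", "cx", "cy" (pixels), "extrinsics" (4x4, takes a point from world to camera coordinates). Camera axes: x right, y up, looking along -z (the intrinsics and any distortion apply to the point x, -y, -z); pixel columns grow to the right and rows downward; lengths in m; the calibration is good to about 2 mm. A picture is of the moment at which its call begins: read the wrist's pose just before it. calibration takes no time and is no camera call; for the wrist camera it gives the pose at the moment of the call.
- bot.hand_in(): hands the job in; it is judged then, once.
The state is a dict: "t": time; "q": joint angles; "joint_vel": joint speeds; "joint_torque": joint torques, N m; "eef_pos": TCP position; "tool_rot": TCP orientation; "contact_force": force on the tool from outside, world axes, zero at the start; "torque": the same for the moment, N m; "gripper_width": opening from 0.0 (shut) to 1.0 (fully open); "grasp_force": force on a finger pad.
Only numpy, scipy, OpenCV 4.12 (cv2) and the standard library are available. Lean on these libraries where they do the work, as an engineer would, in place of code of your own. Each camera call takes 0.05 s, during which the arm holds its last target. There are 200 camera calls.

## Working session

There is one attempt and no reset: what is moved stays moved. The work goes in short steps, Python scripts to look and compute and a tool call to move; the robot and the scene stay as the last step left them, time stands still between calls to the robot, and variables do not carry over. Pictures are saved under pics/ and viewed, at most 10 in all, crops included, and the job is handed in when it is done.

Besides the shell and the picture viewer there is one more tool, called after "Request:" as a command line: name --pt "numbers of a row" for each row, then --argument value for the rest. carry_out: Moves the arm, as the interface text tells. Its arguments: {"type":"object","properties":{"targets":{"type":"array"},"force":{"type":"number"}},"required":["targets"]}

```bash
mkdir -p pics; python3 - <<'E'
from station import bot, imaging
import cv2, numpy as np, json
o=bot.get_obs(); print({k:np.round(v,3).tolist() for k,v in o.items()}, bot.pinch_z)
cal={}
for n in("top","scene"):
    im=imaging.read_camera(n); cv2.imwrite(f"pics/{n}0.png",im[:,:,::-1]); c=imaging.calibration(n)
    print(n,{k:np.round(v,4).tolist() for k,v in c.items()})
E
```

```text
{'t': 0.0, 'q': [1.099, 0.478, 0.022, 1.556, -0.012, 1.109, -0.083], 'joint_vel': [0.001, 0.001, 0.001, -0.0, 0.0, -0.001, 0.0], 'joint_torque': [0.0, -59.645, 1.608, -28.12, 0.012, 0.009, 0.0], 'eef_pos': [0.24, -0.63, 0.23], 'tool_rot': [-0.001, 0.984, 0.181, -0.0], 'contact_force': [-0.428, 0.294, 0.016], 'torque': [0.011, 0.02, -0.022], 'grasp_force': 0.0, 'gripper_width': 0.999} 0.0187
top {'fx': 415.9524, 'fy': 415.9524, 'cx': 278.4939, 'cy': 208.0391, 'extrinsics': [[0.0234, -0.9994, 0.0254, 0.0084], [0.9926, 0.0263, 0.1184, -0.4883], [-0.119, 0.0224, 0.9926, -1.2691], [0.0, 0.0, 0.0, 1.0]]}
scene {'fx': 498.395, 'fy': 498.395, 'cx': 276.2135, 'cy': 200.1271, 'extrinsics': [[0.3839, 0.923, 0.0246, -0.2275], [-0.5422, 0.2039, 0.8151, 0.1791], [0.7474, -0.3263, 0.5788, -1.7832], [0.0, 0.0, 0.0, 1.0]]}
```

View pics/top0.png

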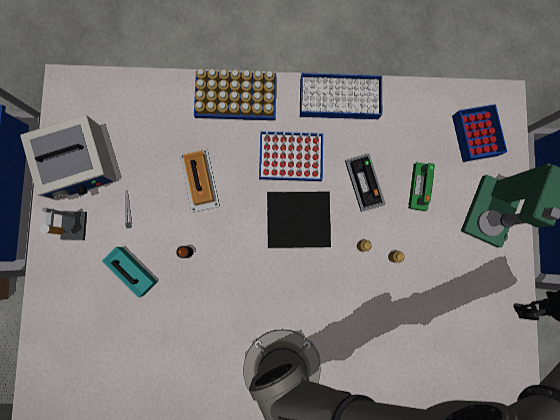

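View pics/scene0.png

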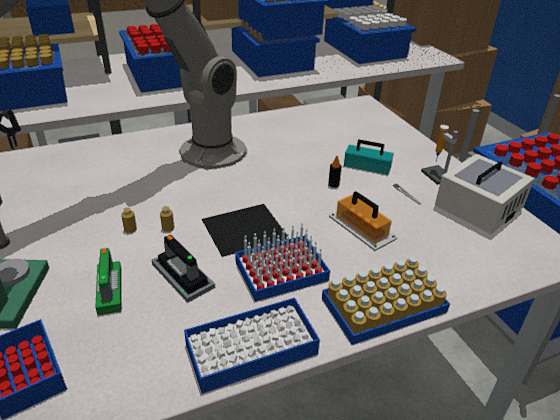

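Top view: the amber cover on its fixture is at (200,178), a turquoise look-alike at (130,270). The black lamp in its dock is at (365,182), a green look-alike at (422,187). The mat is at (299,219) and the droppers at (291,156). The amber cover and the black lamp in the grey dock fit the description. I'll confirm both in an enlarged crop and measure.

```bash
cat > h.py <<'E'
from station import bot, imaging
import cv2, numpy as np
def ray(c,u,v):
    E=np.array(c["extrinsics"]);R=E[:3,:3];o=-R.T@E[:3,3]
    return o,R.T@np.array([(u-c["cx"])/c["fx"],-(v-c["cy"])/c["fy"],-1.])
def plane(c,uv,z):
    o,d=ray(c,*uv); return o+d*(z-o[2])/d[2]
def proj(c,p):
    E=np.array(c["extrinsics"]);q=E[:3,:3]@np.array(p)+E[:3,3]
    return np.array([c["cx"]-c["fx"]*q[0]/q[2],c["cy"]+c["fy"]*q[1]/q[2]])
def rect(c,mask,z):
    """min-area rect of the largest blob, cast on height z: centre, long-axis angle (deg), sizes"""
    cs,_=cv2.findContours(mask.astype(np.uint8),cv2.RETR_EXTERNAL,cv2.CHAIN_APPROX_NONE)
    k=max(cs,key=cv2.contourArea)
    P=np.array([plane(c,p,z)[:2] for p in k[:,0].astype(float)],np.float32)
    b=cv2.boxPoints(cv2.minAreaRect(P)); e=[b[1]-b[0],b[2]-b[1]]; e.sort(key=np.linalg.norm)
    a=np.degrees(np.arctan2(e[1][1],e[1][0]))%180
    return b.mean(0).round(4),round(a,1),[round(float(np.linalg.norm(x)),4) for x in e],k[:,0].mean(0).round(1)
E
python3 - <<'E'
from h import *
c=imaging.calibration("top"); im=cv2.imread("pics/top0.png"); H,S,V=cv2.split(cv2.cvtColor(im,cv2.COLOR_BGR2HSV)); 
def box(m,x0,x1,y0,y1): r=np.zeros(m.shape,bool); r[y0:y1,x0:x1]=m[y0:y1,x0:x1]; return r
print("handle",rect(c,box(V<60,188,206,152,205),.104))
print("amber",rect(c,box((H>8)&(H<20)&(S>110),175,225,140,220),.064))
print("lamp+dock",rect(c,box(V<110,338,392,145,220),.016))
print("mat",rect(c,box(V<70,255,340,182,255),.003))
print("tray",rect(c,box((H>100)&(H<130)&(S>100),250,330,125,188),.035))
for n,m in(("glue",box(V<80,174,198,242,262)),): print(n,rect(c,m,.05))
print("gold",rect(c,box((H>10)&(H<30)&(S>60),350,378,230,255),.07),rect(c,box((H>10)&(H<30)&(S>60),385,410,240,268),.07))
print("R of handle of lamp px", proj(c,[.6,-.2,.08]))
cr=cv2.hconcat([cv2.resize(im[140:220,165:235],None,fx=6,fy=6,interpolation=cv2.INTER_CUBIC)[:,:400],cv2.resize(im[140:220,335:401],None,fx=6,fy=6,interpolation=cv2.INTER_CUBIC)])
cv2.imwrite("pics/crop0.png",cr)
E
```

```text
handle (array([0.5706, 0.269 ], dtype=float32), np.float32(14.6), [0.0154, 0.0947], array([195.4, 175. ]))
amber (array([0.5716, 0.2689], dtype=float32), np.float32(14.4), [0.0637, 0.1618], array([198. , 177.7]))
lamp+dock (array([ 0.5809, -0.2524], dtype=float32), np.float32(17.7), [0.0841, 0.1725], array([364.4, 182.9]))
mat (array([ 0.4567, -0.0445], dtype=float32), np.float32(91.6), [0.1754, 0.2002], array([298.4, 219.3]))
tray (array([ 0.6533, -0.0143], dtype=float32), np.float32(89.8), [0.1507, 0.1991], array([290.2, 163.7]))
glue (array([0.346 , 0.3013], dtype=float32), np.float32(91.4), [0.033, 0.0454], array([184.3, 251.6]))
gold (array([ 0.378, -0.238], dtype=float32), np.float32(91.4), [0.03, 0.0426], array([363.8, 245.3])) (array([ 0.3459, -0.3345], dtype=float32), np.float32(91.3), [0.0328, 0.0486], array([395.8, 256.3]))
R of handle of lamp px [352.2395579  171.38919697]
```

View pics/crop0.png

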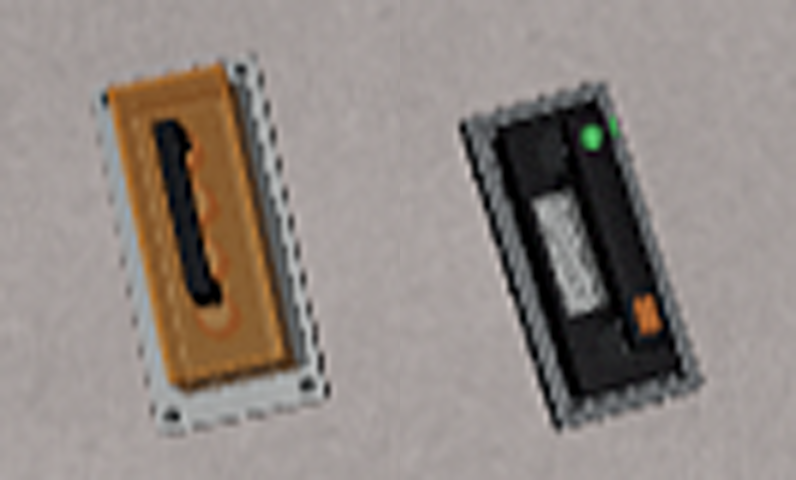

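The crop confirms both: the amber cover with a black handle over the caps on its aluminium plate, and the black lamp (green and orange lights on the handle) in the grey dock. Moving over the cover.

Request:
carry_out --pt "3.8 -2.8 0 0 1" --pt "3.8 -2.8 0 0 1" --pt "3.8 -2.8 0 0 1" --pt "3.8 -2.8 0 0 1" --pt "3.8 -2.8 0 0 1" --pt "3.8 -2.8 0 0 1" --pt "3.8 -2.8 0 0 1" --pt "3.8 -2.8 0 0 1" --pt "3.8 -2.8 0 0 1" --pt "3.8 -2.8 0 0 1" --pt "3.8 -2.8 0 0 1" --pt "3.8 -2.8 0 0 1"

```text
t: 1.3
eef_pos: [0.5473, -0.1528, 0.2311]
tool_rot: [-0.0, 0.984, 0.181, -0.0]
contact_force: [1.0, -0.4, 0.3]
gripper_width: 1.002
grasp_force: 0.0
```

Request:
carry_out --pt "1.7 -3.9 0 0 1" --pt "1.7 -3.9 0 0 1" --pt "1.7 -3.9 0 0 1" --pt "1.7 -3.9 0 0 1" --pt "1.7 -3.9 0 0 1" --pt "1.7 -3.9 0 0 1" --pt "1.7 -3.9 0 0 1" --pt "1.7 -3.9 0 0 1" --pt "1.7 -3.9 0 0 1" --pt "1.7 -3.9 0 6.4 1" --pt "0 0 0 0 1" --pt "0 0 0 0 1"

```text
t: 2.5
eef_pos: [0.5662, 0.2715, 0.2306]
tool_rot: [0.0, 0.992, 0.127, -0.001]
contact_force: [0.1, -1.4, 0.2]
gripper_width: 1.001
grasp_force: 0.0
```

```bash
cat >> h.py <<'E'
def shift(target,ang=None):
    """tool-axis shift (cm) and yaw (deg) to bring the TCP to target and tool x to world angle ang"""
    o=bot.get_obs(); w,x,y,z=o["tool_rot"]
    from scipy.spatial.transform import Rotation as Ro
    R=Ro.from_quat([x,y,z,w]).as_matrix(); a=np.degrees(np.arctan2(R[1,0],R[0,0]))
    return (R.T@(np.array(target)-o["eef_pos"])*100).round(2), round(a,2), None if ang is None else round(a-ang,2)
E
python3 - <<'E'
from h import *
c=imaging.calibration("wrist"); im=imaging.read_camera("wrist")[:,:,::-1]; cv2.imwrite("pics/wrist0.png",im)
H,S,V=cv2.split(cv2.cvtColor(np.ascontiguousarray(im),cv2.COLOR_BGR2HSV))
print({k:np.round(v,3).tolist() for k,v in c.items()})
for p in([.571,.269,.104],[.571,.269,.008]): print(proj(c,p))
print(shift([.571,.269,.079],14.5))
E
```

```text
{'fx': 358.075, 'fy': 358.075, 'cx': 278.364, 'cy': 211.511, 'extrinsics': [[0.253, -0.967, -0.001, 0.119], [0.913, 0.239, -0.331, -0.539], [0.32, 0.083, 0.944, -0.585], [0.0, 0.0, 0.0, 1.0]]}
[282.85151656 195.47091267]
[281.80948901 168.82862311]
(array([ 0.41,  0.16, 15.17]), np.float64(14.49), np.float64(-0.01))
```

View pics/wrist0.png

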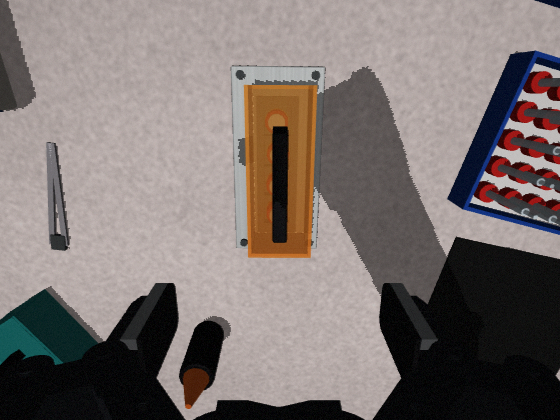

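The wrist view shows the handle at (280,185), vertical between the fingers, with the plate's corners near (231,66) and (325,66). I'll check the offset numerically.

```bash
python3 - <<'E'
from h import *
c=imaging.calibration("wrist"); im=cv2.imread("pics/wrist0.png")
H,S,V=cv2.split(cv2.cvtColor(im,cv2.COLOR_BGR2HSV))
m=np.zeros(V.shape,bool); m[110:255,262:298]=V[110:255,262:298]<45
print("handle",rect(c,m,.104))
for p in((280,127),(280,242)): print(plane(c,p,.104).round(4), plane(c,p,.092).round(4))
for p in((231.5,66.5),(325,66.5),(236,248)): print("plate",plane(c,p,.008).round(4))
a,b,d=[plane(c,p,.008) for p in((231.5,66.5),(325,66.5),(236,248))]
print((b+d)/2, np.linalg.norm(a-b),np.linalg.norm(a-d))
E
```

```text
handle (array([0.5772, 0.2708], dtype=float32), np.float32(14.2), [0.0109, 0.0928], array([279.6, 183.8]))
[0.6221 0.2825 0.104 ] [0.6209 0.2821 0.092 ]
[0.5323 0.2591 0.104 ] [0.5271 0.2577 0.092 ]
plate [0.6552 0.3382 0.008 ]
plate [0.6774 0.2524 0.008 ]
plate [0.4712 0.2938 0.008 ]
[0.57430908 0.27308482 0.008     ] 0.08871840354421275 0.18927177095295372
```

Request:
carry_out --pt "0.7 0.1 3 0 1" --pt "0 0 4 0 1" --pt "0 0 4 0 1" --pt "0 0 3 0 1" --pt "0 0 1.2 0 1" --pt "0 0 0 0 1" --pt "0 0 0 0 -1" --pt "0 0 0 0 -1" --pt "0 0 0 0 -1" --pt "0 0 0 0 -1" --pt "0 0 0 0 -1" --pt "0 0 0 0 -1" --force 40

```text
t: 3.75
eef_pos: [0.5742, 0.2718, 0.0799]
tool_rot: [-0.0, 0.992, 0.126, 0.0]
contact_force: [-0.1, 0.3, 2.1]
gripper_width: 0.13
grasp_force: 40.0
```

Request:
carry_out --pt "0 0 -0.5 0 -1" --pt "0 0 -1 0 -1" --pt "0 0 -1.5 0 -1" --pt "0 0 -2 0 -1" --pt "0 0 -2 0 -1" --pt "0 0 -2 0 -1" --pt "0 0 -2 0 -1" --pt "0 0 -2 0 -1" --pt "0 0 -2 0 -1" --pt "0 0 -1 0 -1" --pt "0 0 0 0 -1" --pt "0 0 0 0 -1"

```text
t: 4.95
eef_pos: [0.5736, 0.2709, 0.239]
tool_rot: [0.0, 0.992, 0.126, -0.0]
contact_force: [0.3, -0.1, -2.2]
gripper_width: 0.136
grasp_force: 39.4
```

```bash
python3 - <<'E'
from h import *
o=bot.get_obs(); print(o["eef_pos"].round(4) if hasattr(o["eef_pos"],'round') else o["eef_pos"],o["gripper_width"],o["contact_force"])
print("to mat",shift([.457,-.045,.239],14.5))
E
```

```text
[0.5736 0.2709 0.239 ] 0.1360247553004215 [ 0.3298085  -0.13889033 -2.20486681]
to mat (array([-1.917e+01,  2.768e+01,  1.000e-02]), np.float64(14.44), np.float64(-0.06))
```

Request:
carry_out --pt "-1 1.2 0 0 -1" --pt "-1.8 2.5 0 0 -1" --pt "-1.8 2.6 0 0 -1" --pt "-1.8 2.6 0 0 -1" --pt "-1.8 2.6 0 0 -1" --pt "-1.8 2.6 0 0 -1" --pt "-1.8 2.6 0 0 -1" --pt "-1.8 2.6 0 0 -1" --pt "-1.8 2.6 0 0 -1" --pt "-1.8 2.6 0 0 -1" --pt "-1.2 2 0 0 -1" --pt "-0.8 1.2 0 0 -1"

```text
t: 6.15
eef_pos: [0.4548, -0.0478, 0.2383]
tool_rot: [0.0, 0.992, 0.124, -0.001]
contact_force: [-0.3, 0.6, -2.7]
gripper_width: 0.131
grasp_force: 39.4
```

Request:
carry_out --pt "0 0 0.5 5 -1" --pt "0 0 2 5 -1" --pt "0 0 2.5 0 -1" --pt "0 0 2.5 0 -1" --pt "0 0 2.5 0 -1" --pt "0 0 2.5 0 -1" --pt "0 0 1.5 0 -1" --pt "0 0 1 0 -1" --pt "0 0 0.7 0 -1" --pt "0 0 0.4 0 -1" --pt "0 0 0.1 0 -1" --pt "0 0 0 0 -1"

```text
t: 7.35
eef_pos: [0.4574, -0.045, 0.0777]
tool_rot: [0.0, 0.999, 0.039, 0.0]
contact_force: [-0.2, 0.2, -2.3]
gripper_width: 0.131
grasp_force: 39.3
```

Request:
carry_out --pt "0 0 0.15 0 -1" --pt "0 0 0.1 0 -1" --pt "0 0 0 0 -1"

```text
t: 7.65
eef_pos: [0.4572, -0.045, 0.0749]
tool_rot: [0.0, 0.999, 0.039, 0.0]
contact_force: [-0.0, -0.4, -2.0]
gripper_width: 0.132
grasp_force: 39.4
```

Request:
carry_out --pt "0 0 0.1 0 -1" --pt "0 0 0 0 -1"

```text
t: 7.85
eef_pos: [0.4571, -0.0444, 0.0746]
tool_rot: [-0.0, 0.999, 0.039, 0.0]
contact_force: [-3.7, 2.8, 10.0]
gripper_width: 0.131
grasp_force: 40.9
```

Request:
carry_out --pt "0 0 -0.05 0 -1" --pt "0 0 0 0 1" --pt "0 0 0 0 1" --pt "0 0 0 0 1" --pt "0 0 0 0 1" --pt "0 0 0 0 1" --pt "0 0 -1 0 1" --pt "0 0 -3 0 1" --pt "0 0 -4 0 1" --pt "0 0 -4 0 1" --pt "0 0 -4 0 1" --pt "0 0 0 0 1"

```text
t: 9.05
eef_pos: [0.4604, -0.0449, 0.2403]
tool_rot: [0.0, 0.999, 0.039, 0.005]
contact_force: [0.8, 0.8, -0.4]
gripper_width: 0.998
grasp_force: 0.0
```

```bash
python3 - <<'E'
from h import *
print(shift([.581,-.252,.235],17.7))
E
```

```text
(array([10.41, 21.58,  0.67]), np.float64(4.43), np.float64(-13.27))
```

Request:
carry_out --pt "1.3 2.7 0 0 1" --pt "1.3 2.7 0 0 1" --pt "1.3 2.7 0 0 1" --pt "1.3 2.7 0 0 1" --pt "1.3 2.7 0 0 1" --pt "1.3 2.7 0 0 1" --pt "1.3 2.7 0 0 1" --pt "1.3 2.7 0 0 1" --pt "0 0 0 -6.6 1" --pt "0 0 0 -6.6 1" --pt "0 0 0 0 1" --pt "0 0 0 0 1"

```text
t: 10.25
eef_pos: [0.5773, -0.2521, 0.2342]
tool_rot: [-0.0, 0.988, 0.152, -0.0]
contact_force: [0.3, 0.5, 0.4]
gripper_width: 1.0
grasp_force: 0.0
```

```bash
python3 - <<'E'
from h import *
c=imaging.calibration("wrist"); im=imaging.read_camera("wrist")[:,:,::-1]; t=imaging.read_camera("top")[:,:,::-1]; cv2.imwrite("pics/wrist1.png",im); cv2.imwrite("pics/top1.png",t)
s=cv2.resize(t[120:270,165:325],(526,493),interpolation=cv2.INTER_CUBIC)
cv2.imwrite("pics/v1.png",cv2.hconcat([cv2.resize(im[:, 140:420],(329,493)),s])[:, :800])
print(proj(c,[.581,-.252,.093]),bot.get_obs()["eef_pos"])
np.save("wcal1.npy",c["extrinsics"])
E
```

```text
[279.5042388  191.03807255] [ 0.57735819 -0.25205913  0.23436403]
```

View pics/v1.png

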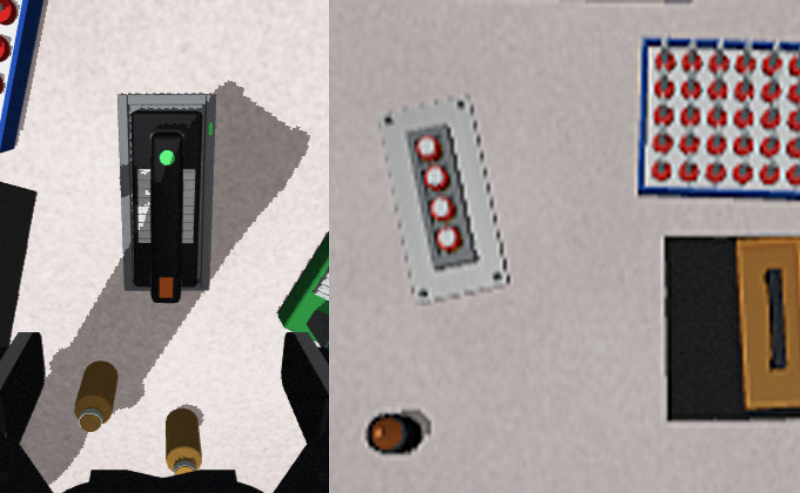

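The wrist half shows the lamp handle at about (282,185) and aligned. The top half shows four caps undisturbed and the cover upright on the mat. Next: the row and the lamp numerically.

```bash
python3 - <<'E'
from h import *
t=cv2.imread("pics/top1.png"); c=imaging.calibration("top"); 
hsv=cv2.cvtColor(t,cv2.COLOR_BGR2HSV);H,S,V=cv2.split(hsv)
red=((H<12)|(H>168))&(S>90)
m=np.zeros(V.shape,np.uint8); m[155:205,185:215]=red[155:205,185:215]
m=cv2.morphologyEx(m,cv2.MORPH_CLOSE,cv2.getStructuringElement(cv2.MORPH_ELLIPSE,(5,5)))
ys,xs=np.nonzero(m); print(len(xs))
P=np.array([plane(c,(x,y),.036)[:2] for x,y in zip(xs,ys)],np.float32)
vx,vy,_,_=cv2.fitLine(P,cv2.DIST_L2,0,.01,.01).ravel(); print("row mean",P.mean(0),P.min(0),P.max(0),"ang",np.degrees(np.arctan2(vy,vx))%180)
m=np.zeros(V.shape,np.uint8); m[152:206,182:218]=((S<90)|(V<60))[152:206,182:218]
g=np.zeros(V.shape,np.uint8); g[150:212,180:222]=(hsv[150:212,180:222,2]>0)&(S[150:212,180:222]<22); print("strip/plate?",rect(c,g,.008))
# strip: dark grey
g[:]=0; g[155:207,185:217]=((V<125)|red)[155:207,185:217]; g=cv2.morphologyEx(g,cv2.MORPH_CLOSE,np.ones((5,5),np.uint8)); print("strip",rect(c,g,.024))
# lamp LED and orange
for n,k in(("green",(H>45)&(H<80)&(S>120)),("orange",(H>5)&(H<20)&(S>130))):
    k2=np.zeros(V.shape,np.uint8);k2[150:215,340:385]=k[150:215,340:385]
w=cv2.imread("pics/wrist1.png"); cw=imaging.calibration("wrist"); 
wh=cv2.cvtColor(w,cv2.COLOR_BGR2HSV)
for n,k in(("green",(60-15,80,120)),("orange",(5,20,120))):
    k2=np.zeros(V.shape,np.uint8); q=(wh[...,0]>=k[0])&(wh[...,0]<=k[1])&(wh[...,1]>k[2]); k2[110:270,255:310]=q[110:270,255:310]
    ys,xs=np.nonzero(k2); uv=(xs.mean(),ys.mean()); print(n,uv,xs.min(),xs.max(),ys.min(),ys.max(),plane(cw,uv,.093))
print("far end",plane(cw,(282,112),.093),plane(cw,(282,252),.093),plane(cw,(282,257),.071))
print(shift([.581,-.252,.063],17.7))
E
```

```text
207
row mean [0.5731722  0.27380025] [0.5181835 0.2498866] [0.6284483  0.29766566] ang 14.967973
strip/plate? (array([0.5728, 0.2708], dtype=float32), np.float32(2.3), [0.131, 0.1985], array([200.5, 180.5]))
strip (array([0.5723, 0.2727], dtype=float32), np.float32(14.8), [0.0424, 0.1362], array([198.9, 179.7]))
green (np.float64(281.18888888888887), np.float64(145.66666666666666)) 265 306 113 257 [ 0.61707501 -0.24196826  0.093     ]
orange (np.float64(280.5903614457831), np.float64(243.5140562248996)) 269 288 137 254 [ 0.53620467 -0.26725999  0.093     ]
far end [ 0.64178654 -0.23472702  0.093     ] [ 0.52882121 -0.27091291  0.093     ] [ 0.51380401 -0.27592686  0.071     ]
(array([ 0.35,  0.11, 17.14]), np.float64(17.53), np.float64(-0.17))
```

Request:
carry_out --pt "0.3 0.1 3 0 1" --pt "0 0 4 0 1" --pt "0 0 4 0 1" --pt "0 0 3.5 0 1" --pt "0 0 2.1 0 1" --pt "0 0 0.5 0 1" --pt "0 0 0 0 -1" --pt "0 0 0 0 -1" --pt "0 0 0 0 -1" --pt "0 0 0 0 -1" --pt "0 0 0 0 -1" --pt "0 0 0 0 -1" --force 80

```text
t: 11.55
eef_pos: [0.5816, -0.253, 0.0646]
tool_rot: [0.001, 0.988, 0.153, 0.001]
contact_force: [0.4, -0.9, 6.3]
gripper_width: 0.246
grasp_force: 79.5
```

Request:
carry_out --pt "0 0 -0.5 0 -1" --pt "0 0 -0.8 0 -1" --pt "0 0 -1 0 -1" --pt "0 0 -1.5 0 -1" --pt "0 0 -2 0 -1" --pt "0 0 -2.5 0 -1" --pt "0 0 -2.5 0 -1" --pt "0 0 -2.5 0 -1" --pt "0 0 -2.5 0 -1" --pt "0 0 -2 0 -1" --pt "0 0 -1.2 0 -1" --pt "0 0 0 0 -1"

```text
t: 12.75
eef_pos: [0.5816, -0.2526, 0.2558]
tool_rot: [0.001, 0.988, 0.153, 0.002]
contact_force: [0.6, 0.0, -3.4]
gripper_width: 0.245
grasp_force: 78.6
```

```bash
python3 - <<'E'
from h import *
o=bot.get_obs(); print(o["eef_pos"],o["contact_force"],o["gripper_width"])
print(shift([.47,0,.255]),shift([.573,.273,.255],14.9))
E
```

```text
[ 0.58158583 -0.25256318  0.25580947] [ 0.64007318  0.00402052 -3.36385855] 0.24538773103689696
(array([-2.980e+00, -2.745e+01,  1.000e-02]), np.float64(17.64), None) (array([ 1.511e+01, -5.034e+01,  1.000e-02]), np.float64(17.64), np.float64(2.74))
```

Request:
carry_out --pt "-0.1 -1 0 0 -1" --pt "-0.3 -2 0 0 -1" --pt "-0.3 -2.5 0 0 -1" --pt "-0.3 -2.5 0 0 -1" --pt "-0.3 -2.5 0 0 -1" --pt "-0.3 -2.5 0 0 -1" --pt "-0.3 -2.5 0 0 -1" --pt "-0.3 -2.5 0 0 -1" --pt "-0.3 -2.5 0 0 -1" --pt "-0.3 -2.5 0 0 -1" --pt "-0.1 -2.5 0 0 -1" --pt "0 -2 0 0 -1"

```text
t: 13.95
eef_pos: [0.4674, 0.0028, 0.2519]
tool_rot: [-0.0, 0.988, 0.154, -0.002]
contact_force: [0.1, 1.1, -4.1]
gripper_width: 0.239
grasp_force: 78.7
```

Request:
carry_out --pt "1 -2 0 0 -1" --pt "1.8 -2.3 0 0 -1" --pt "1.8 -2.3 0 0 -1" --pt "1.8 -2.3 0 0 -1" --pt "1.8 -2.3 0 0 -1" --pt "1.8 -2.3 0 0 -1" --pt "1.8 -2.3 0 0 -1" --pt "1.8 -2.3 0 0 -1" --pt "1.8 -2.3 0 0 -1" --pt "1.7 -2 0 0 -1" --pt "1 -1 0 2.7 -1" --pt "0 0 0 0 -1"

```text
t: 15.15
eef_pos: [0.5697, 0.2815, 0.2514]
tool_rot: [-0.0, 0.991, 0.132, -0.001]
contact_force: [-0.5, -0.0, -3.6]
gripper_width: 0.239
grasp_force: 78.7
```

```bash
python3 - <<'E'
from h import *
print(bot.get_obs()["eef_pos"],shift([.573,.273,.255],14.9))
for n in("wrist","top","scene"): cv2.imwrite(f"pics/{n}2.png",imaging.read_camera(n)[:,:,::-1])
w=cv2.imread("pics/wrist2.png")[:,140:420]; t=cv2.imread("pics/scene2.png")[120:270,290:440]
cv2.imwrite("pics/v2.png",cv2.hconcat([cv2.resize(w,(333,500)),cv2.resize(t,(460,500),interpolation=cv2.INTER_CUBIC)]))
E
```

```text
[0.56967186 0.28149856 0.25137645] (array([ 0.1 ,  0.91, -0.36]), np.float64(15.12), np.float64(0.22))
```

View pics/v2.png

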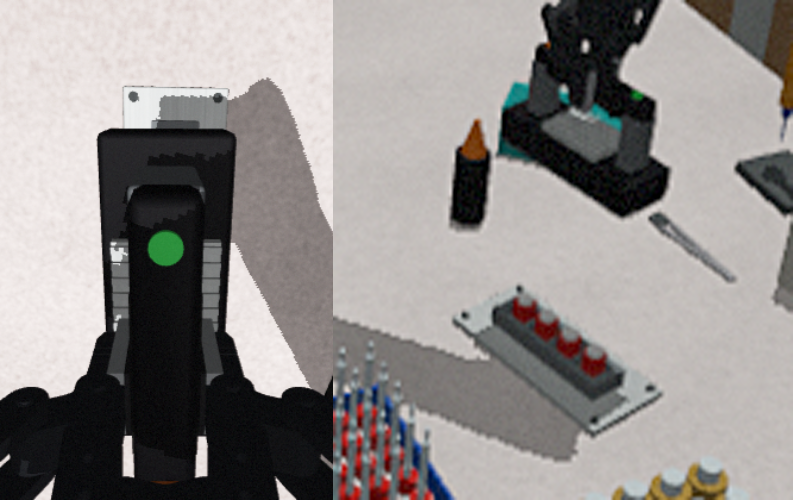

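The wrist half shows the lamp head level and square in the hand, its far edge at (280,109). The scene half shows its lower corners at about (344,165), (385,184) and (399,177), and the caps in place. I'll compare these with the predicted lamp corners.

```bash
python3 - <<'E'
from h import *
from scipy.spatial.transform import Rotation as Ro
o=bot.get_obs(); p=np.array(o["eef_pos"]); a=np.radians(15.1); X=np.array([np.cos(a),np.sin(a),0]);Y=np.array([-np.sin(a),np.cos(a),0]); b=p-[0,0,.0606]
cw=imaging.calibration("wrist"); cs=imaging.calibration("scene"); ct=imaging.calibration("top")
for d in(.028,.0):
  for e in(.075,-.075): print("scene corner",e,d, [proj(cs,b+X*e+Y*d2).round(1).tolist() for d2 in(.028,-.028)])
w=cv2.imread("pics/wrist2.png"); V=cv2.cvtColor(w,cv2.COLOR_BGR2GRAY)
m=np.zeros(V.shape,np.uint8); m[100:190,200:350]=V[100:190,200:350]<55
print("wrist rows cols", [ (r,np.nonzero(m[r])[0].min(),np.nonzero(m[r])[0].max()) for r in(115,125,140,155,170)], "first row",[np.nonzero(m[:,c])[0].min() for c in(240,280,320)])
print("predicted far top corners",[proj(cw,b+[0,0,.03]+X*.075+Y*s).round(1) for s in(.028,0,-.028)])
g=cv2.inRange(cv2.cvtColor(w,cv2.COLOR_BGR2HSV),(45,120,60),(80,255,255)); ys,xs=np.nonzero(g[180:240,260:300]); uv=(xs.mean()+260,ys.mean()+180)
L=plane(cw,uv,b[2]+.089)-p; print("green along/across",L@X,L@Y)
F=plane(cw,(280,np.nonzero(m[:,280])[0].min()),b[2]+.03)-p; print("far edge along/across",F@X,F@Y)
E
```

```text
scene corner 0.075 0.028 [[398.8, 178.4], [384.2, 185.3]]
scene corner -0.075 0.028 [[357.7, 154.8], [343.3, 160.7]]
scene corner 0.075 0.0 [[398.8, 178.4], [384.2, 185.3]]
scene corner -0.075 0.0 [[357.7, 154.8], [343.3, 160.7]]
wrist rows cols [(115, np.int64(222), np.int64(337)), (125, np.int64(222), np.int64(337)), (140, np.int64(223), np.int64(336)), (155, np.int64(224), np.int64(335)), (170, np.int64(224), np.int64(335))] first row [np.int64(108), np.int64(108), np.int64(108)]
predicted far top corners [array([217.7, 109.4]), array([277.5, 109.3]), array([337.4, 109.2])]
green along/across 0.04632197264042543 -0.0005200596190293501
far edge along/across 0.07558811031516637 -0.0011505426223264621
```

```bash
python3 - <<'E'
from h import *
s=cv2.imread("pics/scene2.png"); V=cv2.cvtColor(s,cv2.COLOR_BGR2GRAY); 
pts=[]
for c in range(346,383,3):
    col=V[140:200,c]<50; r=np.nonzero(col)[0]; pts.append((c,140+r.max()+.5))
pts=np.array(pts,float); print(pts.tolist()); print(np.polyfit(pts[:,0],pts[:,1],1))
cs=imaging.calibration("scene"); o=bot.get_obs(); b=np.array(o["eef_pos"])-[0,0,.0606]; a=np.radians(15.1); X=np.array([np.cos(a),np.sin(a),0]);Y=np.array([-np.sin(a),np.cos(a),0])
A,B=[proj(cs,b+X*e-Y*.028) for e in(.075,-.075)]; k=(A-B)[1]/(A-B)[0]; print("pred slope",k,"icpt",A[1]-k*A[0])
# 10 mm of height at each end in px
print(proj(cs,b+X*.075-Y*.028+[0,0,.01])-A)
f=s[130:200,330:410]; cv2.imwrite("pics/v3.png",cv2.resize(f,None,fx=8,fy=8,interpolation=cv2.INTER_CUBIC))
E
```

```text
[[346.0, 162.5], [349.0, 164.5], [352.0, 166.5], [355.0, 167.5], [358.0, 169.5], [361.0, 170.5], [364.0, 172.5], [367.0, 174.5], [370.0, 176.5], [373.0, 178.5], [376.0, 179.5], [379.0, 181.5], [382.0, 183.5]]
[  0.57509158 -36.44871795]
pred slope 0.6027452238763239 icpt -46.246372961741486
[ 0.58895073 -3.26904323]
```

View pics/v3.png

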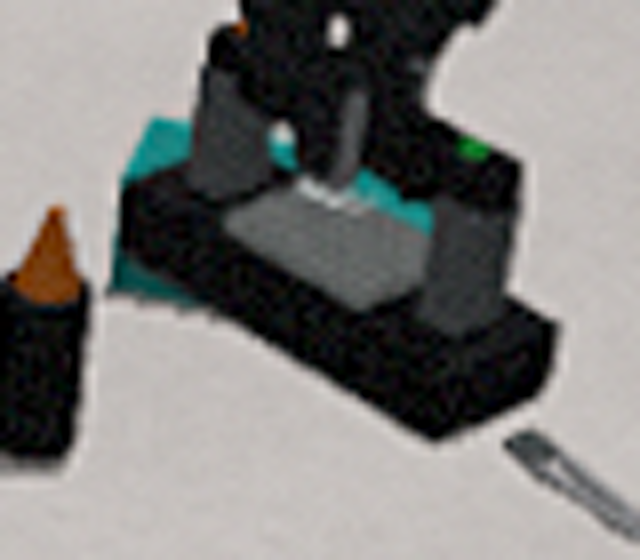

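The lower edge matches the prediction to within 1 px, so the lamp is level, centred on the TCP, and its underside is 60.6 mm below it. Centring, then descending partway.

Request:
carry_out --pt "0 0.4 0 0.2 -1" --pt "0.1 0.5 0 0 -1" --pt "0 0 0 0 -1" --pt "0 0 1.5 0 -1" --pt "0 0 2 0 -1" --pt "0 0 2 0 -1" --pt "0 0 2 0 -1" --pt "0 0 1.5 0 -1" --pt "0 0 0.5 0 -1" --pt "0 0 0 0 -1" --pt "0 0 0 0 -1"

```text
t: 16.4
eef_pos: [0.5751, 0.2708, 0.1591]
tool_rot: [-0.0, 0.992, 0.128, 0.001]
contact_force: [1.2, 0.2, -3.7]
gripper_width: 0.238
grasp_force: 78.7
```

```bash
python3 - <<'E'
from h import *
print(bot.get_obs()["eef_pos"],shift([.573,.273,.1165],14.9))
E
```

```text
[0.57505082 0.27079719 0.15906699] (array([-0.15, -0.26,  4.26]), np.float64(14.74), np.float64(-0.16))
```

Request:
carry_out --pt "-0.1 -0.2 1 0 -1" --pt "0 0 1 0 -1" --pt "0 0 1 0 -1" --pt "0 0 0.6 0 -1" --pt "0 0 0.3 0 -1" --pt "0 0 0 0 -1" --pt "0 0 0 0 -1" --pt "0 0 0 0 -1"

```text
t: 17.2
eef_pos: [0.5734, 0.2722, 0.1198]
tool_rot: [-0.0, 0.992, 0.128, 0.0]
contact_force: [0.9, -0.9, -3.8]
gripper_width: 0.239
grasp_force: 78.9
```

```bash
python3 - <<'E'
from h import *
for n in("scene","top","wrist"): cv2.imwrite(f"pics/{n}3.png",imaging.read_camera(n)[:,:,::-1])
o=bot.get_obs();print(o["eef_pos"],np.abs(o["joint_vel"]).max(),o["contact_force"],shift([.573,.273,.1165],14.9))
s=cv2.imread("pics/scene3.png")[165:255,315:410]; t=cv2.imread("pics/top3.png")[135:255,165:335]
cv2.imwrite("pics/v4.png",cv2.hconcat([cv2.resize(s,(475,450),interpolation=cv2.INTER_CUBIC),cv2.resize(t,(320,450))]))
E
```

```text
[0.57325194 0.27217619 0.11968506] 0.00351061192139148 [ 0.02442746  0.05581093 -3.77798742] (array([-0.  , -0.09,  0.32]), np.float64(14.74), np.float64(-0.16))
```

View pics/v4.png

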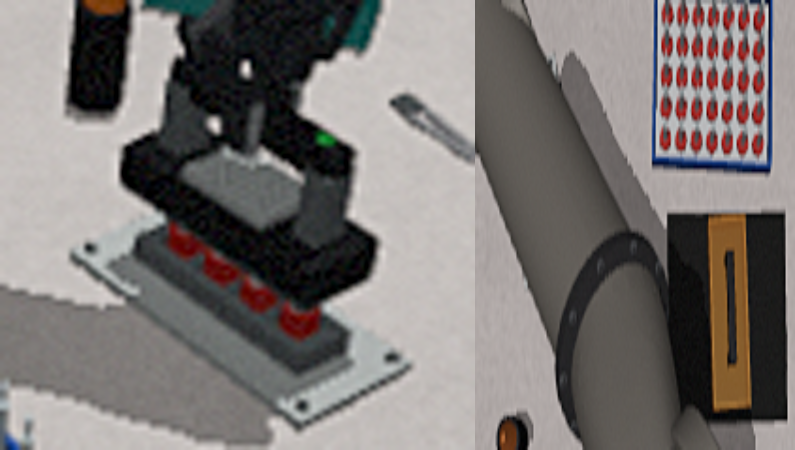

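Scene half: the lamp is level and centred over the four caps, its front lower corner at about (378,226), with the caps undisturbed. Top half: the cover is upright on the mat. A small final lowering, then a numeric check.

Request:
carry_out --pt "0 -0.1 0.3 0 -1" --pt "0 0 0 0 -1" --pt "0 0 0 0 -1" --pt "0 0 0 0 -1" --pt "0 0 0 0 -1"

```text
t: 17.85
eef_pos: [0.5729, 0.273, 0.1163]
tool_rot: [0.0, 0.992, 0.128, 0.0]
contact_force: [0.4, -0.4, -3.9]
gripper_width: 0.243
grasp_force: 78.9
```

```bash
python3 - <<'E'
from h import *
s=imaging.read_camera("scene")[:,:,::-1]; V=cv2.cvtColor(np.ascontiguousarray(s),cv2.COLOR_BGR2HSV)[...,2]
o=bot.get_obs(); b=np.array(o["eef_pos"])-[0,0,.0606]; print(b+[0,0,.0606],o["contact_force"],np.abs(o["joint_vel"]).max(),o["grasp_force"])
cs=imaging.calibration("scene"); a=np.radians(14.8); X=np.array([np.cos(a),np.sin(a),0]);Y=np.array([-np.sin(a),np.cos(a),0])
print("pred lower corners",[proj(cs,b+X*e+Y*f).round(1).tolist() for e,f in((.075,.028),(.075,-.028),(-.075,-.028))])
m=np.zeros(V.shape,np.uint8); m[185:245,330:400]=V[185:245,330:400]<45
for c in(342,345,348,365,372,375,377,380): r=np.nonzero(m[:,c])[0]; print(c,r.max()+.5,end="; ")
E
```

```text
[0.57285383 0.27303733 0.11634542] [-0.45407251  1.10647397 -3.90707132] 0.0016929925581672127 78.8523280620575
pred lower corners [[389.6, 220.5], [375.6, 227.9], [337.6, 201.6]]
342 215.5; 345 206.5; 348 208.5; 365 220.5; 372 224.5; 375 227.5; 377 226.5; 380 224.5;
```

```bash
python3 -c "
from station import bot
print(bot.hand_in())"
```

```text
the job is handed in; nothing more can be done
None
```

I handed the job in at about 18 s: the amber cover is upright on the mat, and the lamp is held still and level about 16 mm above the cap tops, centred on the row and aligned with it; the hand-in returned no verdict.

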